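# Back the clay extruder off one notch

### The job

Take the pressure off the clay extruder: using only a fingertip, lift the ratchet pawl by its thumb pin and throw it right over so that it stays back, push one of the ball-ended bars so the ratchet wheel goes backward (the rack draws out of the barrel) by one notch and no more, then tip the pawl back so that it drops fully home between the next two teeth. Push gently and never grip or force the pawl or the bars, and leave the pottery and tools on the bench where they are.

Things in the scene. Friction and masses are not known exactly. Their poses are not given: they have to be found in the camera images.
- extruder: Bench clay extruder, bolted down. Green base 120 x 620 x 14 mm, gearbox 70 (x) x 110 (y), top 196 mm high; steel barrel 96 mm across, axis 115 mm high. Origin: on the bench under the gearbox's middle; z up. +y runs along the barrel to the die ring (y 0.39); the rack sticks out to y -0.36. Ratchet wheel and pawl on the +x side, ball-ended bars on the -x side.
- shaft (a point): Point on the pinion shaft's axis in the gearbox, 150 mm above the bench; the shaft lies along the extruder's x. At x +0.048 to +0.060 it carries the 10-tooth steel ratchet wheel, 116 mm across; at x -0.085 four steel bars 12 mm thick, at right angles, each with a black 26 mm ball whose centre is 115 mm from the axis.
- ratchet (a joint): Turn of wheel and bars, rad. Grows as the wheel goes backward: the top bar moves to the extruder's +y, the +y side bar goes down, the rack draws out. 0: a tooth bears on the seated pawl; starts at -0.10 to 0. One notch = 36 degrees, so the next gap is at 0.628. With the pawl in it turns forward only; with it back it turns both ways, stays where left, and about 6 N at a ball moves it.
- bar_top (a point): Centre of the black ball on the bar that points up at the start: 115 mm from the shaft, leaning 20 degrees to the extruder's -y of upright when the wheel reads 0.
- bar_side (a point): Centre of the black ball on the bar that points to the extruder's +y at the start, 20 degrees above level when the wheel reads 0.
- pawl_pivot (a point): Pivot of the dark steel pawl, at extruder x +0.054, y +0.085, 169 mm above the bench. The pawl is a 12 mm plate that lies from here 65 mm to -y, rising 22 degrees, nose in the wheel's teeth. An upright lever on it carries the thumb pin. Its pivot bolt ends at x +0.070.
- pawl (a joint): Turn of the pawl, rad. 0: nose at the foot of a tooth gap (about 0.17 on a tooth's tip, teeth 11 mm deep); 1.25: thrown back on its stop. Held by its weight alone (110 g, loose hinge): beyond about 0.8, when the thumb pin is some 15 mm to +y of the pivot, it falls back and stays; before that it falls to the wheel. Under 1 N at the pin moves it.
- pawl_pin (a point): Middle of the pawl's thumb pin: steel, 10 mm thick, level, free from the wheel's face out to extruder x +0.112. It swings on a 62 mm circle about the pivot: 33 mm to -y of it and 53 mm above it with the pawl in, 40 mm to +y and 48 mm above it when thrown back; so a finger pointing down beside it can push it over along y, either way. Free space on both sides.
- die_plate: Spare aluminium die plate, a ring 88 mm across and 8 mm thick, lying by the rack (leave alone). Origin: underside centre.
- beaker: White stoneware beaker, 76 mm across, 85 mm high, standing behind the rack (leave alone). Origin: underside centre.
- fettling_knife: Palette knife with a wooden handle, 190 mm long, lying in front of the barrel (leave alone).
- glaze_brush: Glaze brush, 200 mm long, lying behind the barrel (leave alone).
- oxide_jar: Amber glass jar with black lid, 56 mm across, 75 mm high, standing on the robot's side of the bars (leave alone). Origin: underside centre.
- wood_rib: Flat wooden throwing rib, 55 x 95 x 10 mm, in front of the rack (leave alone). Origin: underside centre.
- teapot: Dark teapot 108 mm across with a tall wooden hoop handle (252 mm high), standing behind the barrel's far half, near the die ring (leave alone). Origin: underside centre.

How it is judged:
By the outcome, as a careful person would: the job done as asked, in the order asked, and still so for the second after the job is handed in, with the robot touching nothing.
It also fails if it takes over 54 s, if anything falls off the work surface, if the arm or the gripper's body presses on something with over 40 N, if the wrist force passes 120 N, or if a joint passes its speed limit or range.

### The arm

A 6-joint arm with a two-finger parallel gripper is mounted at the origin on the work surface. World frame = base frame: x ahead of the robot, y to its left, z up, the work surface at z = 0. Lengths are in m, angles in rad, forces in N, time in s.
With the tool pointing down it reaches from about 0.35 to 0.725 m from the base axis. Payload 6 kg.
Tool frame: the origin (TCP) lies at the very end of the fingers, on their centre line; the grasp point (between the pads) lies env.grasp_offset behind it (env.grasp_offset is the distance from the TCP to the grasp point, in m); z points along the fingers, y is the direction in which the jaws open and shut (so a half turn about z gives the same grasp; the last joint's range is limited). The gripper opens to 85 mm and grips with 20 to 120 N. Pads are 22 mm wide; open, the fingers measure 114 mm over their backs; the gripper's body (76 mm by 85 mm) begins 54 mm behind the grasp point. The pads swing forward as they close: fully open they stand 13 mm farther back than shut.
Start: joints at [1.525, 0.04, 0.085, 0, -1.615, -0.334], TCP at [0.222, 0.557, 0.231] pointing down, gripper open.
Joint ranges: [-2.56, 2.56], [-1.29, 2.01], [-1.08, 1.49], [-3.29, 1.98], [-2.81, -0.18], [-2.99, 2.99]. Speed limits (rad/s): [2.57, 2.57, 3.01, 3.14, 3.14, 3.14].

### API

Orientations are given as a 3x3 rotation matrix whose columns are the frame's x, y, z axes.
In Python, from cell import env gives the robot as it stands.
- The arm moves only by the shell command python3 -m creep 'ROWS'. ROWS is JSON, a list that holds one entry, the list of rows, each a list of 5 numbers: the closure, from 0 (fully open) to 1 (shut), then the shift along the tool's x, y, z in m, then the turn about the tool's z in degrees. In form: [[[gripper, dx, dy, dz, yaw], ...]]. A call has 1 to 20 rows; each row shifts and turns the commanded pose from where the row before left it, along the tool's axes as they then stand; what a row does not reach is not made up. A row lasts 1/8 s, in which the tool goes at most 62.5 mm and 10.7 degrees, less where a joint would pass 70% of its speed; a pose out of reach is approached as far as the arm can. A call with a gripper value outside its range is refused whole. The fingers move at their own pace and stop on an object; the grip force is fixed at half the most. Time passes only in rows, so rows that do not move let the fingers close. It gives the time, the measured TCP pose, the force and the opening at its end, in the units of the state.
- env.observe(): the state, without advancing time (a new reading comes with each control period).
- env.read_camera(name): name is "scene" or "top"; returns a dict with "image" (420x560x3 uint8, red, green, blue), "fx", "fy", "cx", "cy" (pixels), "R" (3x3) and "t" (3): a world point X has camera coordinates R X + t. Camera axes: x right, y down, z forward; pixel columns grow to the right and rows downward; lengths in m; the calibration is good to about 2 mm. A picture is of the moment at which its call begins. There is no depth.
- env.hand_in(): hands the job in, once; it reports no verdict.
The state is a dict: "t": time; "q": joint angles; "qvel": joint speeds; "joint_efforts": joint torques, N m; "ee_pos": TCP position; "eef_rot": TCP orientation; "contact_force": force on the tool from outside, world axes, zero at the start; "ft_torque": the same for the moment, N m; "finger_gap": opening from 0.0 (shut) to 1.0 (fully open).
Only numpy, scipy, OpenCV 4.12 (cv2) and the standard library are available. Lean on these libraries where they do the work, as an engineer would, in place of code of your own. Each camera call takes 0.05 s, during which the arm holds its last target. There are 200 camera calls.

## Working session

There is one attempt and no reset: what is moved stays moved. The work goes in short steps, Python scripts to look and compute and a shell command to move; the robot and the scene stay as the last step left them, time stands still between calls to the robot, and variables do not carry over. Pictures are saved under pics/ and viewed, about 8 in all and at most 12, crops included, and the job is handed in when it is done.

```bash
mkdir -p pics; ls; cat > h.py <<'E'
from cell import env
import numpy as np, cv2
def snap(n,f):
    c=env.read_camera(n); cv2.imwrite('pics/'+f,c['image'][:,:,::-1]); return c
def ray(c,u,v):
    R=np.array(c['R']);t=np.array(c['t']);d=R.T@np.array([(u-c['cx'])/c['fx'],(v-c['cy'])/c['fy'],1]);return -R.T@t,d
def onz(c,u,v,z):
    o,d=ray(c,u,v);return o+d*(z-o[2])/d[2]
def proj(c,X):
    p=np.array(c['R'])@np.array(X)+np.array(c['t']);return np.array([c['fx']*p[0]/p[2]+c['cx'],c['fy']*p[1]/p[2]+c['cy']])
E
python3 - <<'E'
from h import *
np.set_printoptions(precision=3,suppress=True)
for n in('scene','top'):
    c=snap(n,n+'1.png'); print(n,c['fx'],-np.array(c['R']).T@np.array(c['t']),np.array(c['R']))
s=env.observe();print(s['t'],s['ee_pos'],s['eef_rot'],s['contact_force'],env.grasp_offset)
E
```

```text
pics
scene 465.43665017314055 [ 0.98  -0.472  0.878] [[ 0.798  0.603 -0.002]
 [ 0.435 -0.578 -0.69 ]
 [-0.417  0.55  -0.724]]
top 441.7355996041191 [0.428 0.053 1.385] [[ 0.002 -1.    -0.019]
 [-0.995 -0.    -0.098]
 [ 0.098  0.019 -0.995]]
0.1 [0.222 0.557 0.23 ] [[ 0.929 -0.371 -0.   ]
 [-0.371 -0.929 -0.002]
 [ 0.     0.002 -1.   ]] [ 0.076  0.772 -0.384] 0.0187
```

View pics/scene1.png

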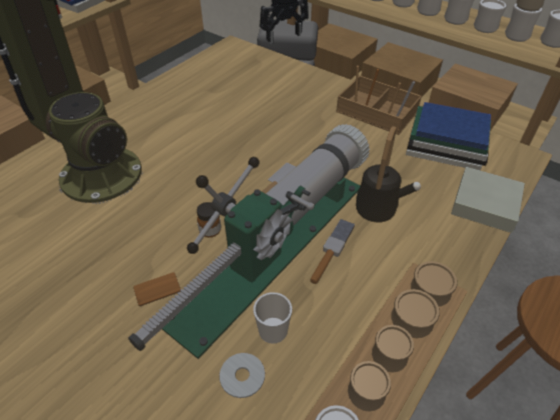

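View pics/top1.png

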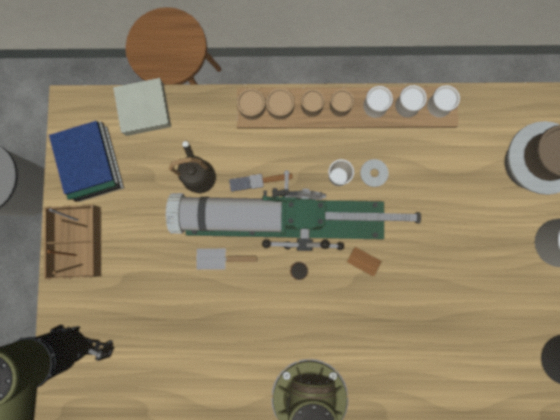

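Scene: extruder with gearbox near (250,215), bars at left, pawl near (295,200). Top: gearbox at (305,213), balls along row 244, pin near (287,178). I'll zoom both into one picture.

```bash
python3 - <<'E'
from h import *
a=cv2.imread('pics/scene1.png')[140:265,180:330]; b=cv2.imread('pics/top1.png')[165:255,230:400]
a=cv2.resize(a,None,fx=4,fy=4,interpolation=3)[:, :600]; 
cv2.imwrite('pics/sc.png',a); cv2.imwrite('pics/tc.png',cv2.resize(b,None,fx=4.5,fy=4.5,interpolation=3))
c=env.read_camera('top');
hsv=cv2.cvtColor(c['image'],cv2.COLOR_RGB2HSV)
m=cv2.inRange(hsv,(60,80,20),(95,255,140)); m[:, :170]=0; m[:160]=0;m[260:]=0
n,l,st,ce=cv2.connectedComponentsWithStats(m)
for i in range(1,n):
    if st[i,4]>40: print(st[i],ce[i])
for u,v in[(305,213),(288,178),(385,202),(385,239)]: print(u,v,onz(c,u,v,.014),onz(c,u,v,.2))
E
```

```text
[283 200  75  29 958] [310.65135699 212.12421712]
[311 221  58  16 583] [338.61406518 229.59691252]
[282 228  17   8  70] [290.52857143 231.97142857]
305 213 [0.56222102 0.01151146 0.014     ] [0.54405415 0.01714693 0.2       ]
288 178 [0.67277405 0.06458731 0.014     ] [0.63961293 0.06302414 0.2       ]
385 202 [ 0.59663738 -0.23748938  0.014     ] [ 0.57380264 -0.19808205  0.2       ]
385 239 [ 0.48154799 -0.23511979  0.014     ] [ 0.47432277 -0.19603385  0.2       ]
```

View pics/sc.png

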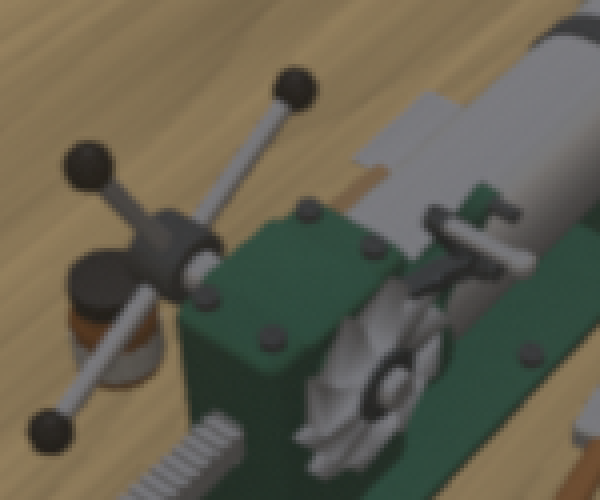

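View pics/tc.png

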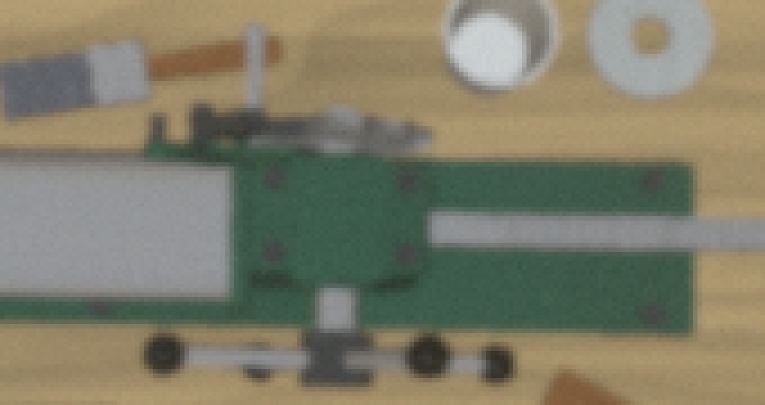

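Scene crop: balls at full-res (201.6,180.9) top, (253.6,161.6) +y, (192.1,247.4) −y; pin from (291.5,196) to (311.6,205.6). Top crop: balls (325,243.8), (265.8,243.6), (339.6,245.5); pin (286.4,171.7)–(286.9,188). Next I'll triangulate.

```bash
cat >> h.py <<'E'
def tri(cs,us):
    A=np.zeros((3,3));b=np.zeros(3)
    for c,(u,v) in zip(cs,us):
        o,d=ray(c,u,v);d=d/np.linalg.norm(d);P=np.eye(3)-np.outer(d,d);A+=P;b+=P@o
    X=np.linalg.solve(A,b);return X,[proj(c,X)-u for c,u in zip(cs,us)]
E
python3 - <<'E'
from h import *
from scipy.optimize import least_squares
np.set_printoptions(precision=4,suppress=True)
cs=[env.read_camera('scene'),env.read_camera('top')]
P={'top':[(201.6,180.9),(325,243.8)],'side':[(253.6,161.6),(265.8,243.6)],'back':[(192.1,247.4),(339.6,245.5)],'pinout':[(311.6,205.6),(286.4,171.7)]}
W={}
for k,u in P.items():
    W[k],e=tri(cs,u);print(k,W[k],*e)
b=lambda r,q:np.array([-.085,.115*np.sin(r+q),.15+.115*np.cos(r+q)])
def mod(p):
    x,y,th,q=p;R=np.array([[np.cos(th),-np.sin(th),0],[np.sin(th),np.cos(th),0],[0,0,1]])
    r=np.radians
    return {k:R@v+[x,y,0] for k,v in {'top':b(r(-20),q),'side':b(r(70),q),'back':b(r(-110),q),'pinout':np.array([.110,.052,.222])}.items()}
s=least_squares(lambda p:np.concatenate([mod(p)[k]-W[k] for k in W]),[.55,.01,0,-.05])
print(s.x);m=mod(s.x)
for k in W: print(k,m[k],m[k]-W[k])
E
```

```text
top [ 0.4593 -0.0323  0.2561] [ 0.3385 -0.0348] [0.1936 0.1728]
side [0.4613 0.122  0.2004] [ 0.2137 -0.0278] [0.1239 0.1284]
back [ 0.4583 -0.0864  0.1027] [ 0.6147 -0.0751] [0.345  0.2927]
pinout [0.6523 0.0671 0.2244] [ 0.0049 -0.0008] [0.0023 0.0028]
[ 0.544   0.0164 -0.0097 -0.0887]
top [ 0.4586 -0.0315  0.2542] [-0.0007  0.0008 -0.002 ]
side [0.4601 0.1214 0.1988] [-0.0012 -0.0006 -0.0017]
back [ 0.458  -0.0869  0.1012] [-0.0003 -0.0005 -0.0015]
pinout [0.6545 0.0674 0.222 ] [ 0.0023  0.0003 -0.0024]
```

Fit is consistent to ~2 mm: extruder at (0.544, 0.016), yaw −0.6°, wheel at about −0.09. The pin is at world y 0.068, z 0.222, with its outer end at x 0.655. I'll square the tool, rise, close and go above the −y side of the pin.

```bash
python3 -m creep '[[[1,0,0,-0.05,-10.6],[1,0,0,-0.05,-10.6],[1,0.0296,0.038,0,0],[1,0.0296,0.038,0,0],[1,0.0296,0.038,0,0],[1,0.0296,0.038,0,0],[1,0.0296,0.038,0,0],[1,0.0296,0.038,0,0],[1,0.0296,0.038,0,0],[1,0.0296,0.038,0,0],[1,0.0296,0.038,0,0],[1,0.0296,0.038,0,0],[1,0.0296,0.038,0,0],[1,0.0296,0.038,0,0],[1,0.0296,0.038,0,0],[1,0.0296,0.038,0,0]]]'
```

```text
t: 2.25
ee_pos: [0.6324, 0.0198, 0.3312]
eef_rot: [[1.0, -0.01, -0.0], [-0.01, -1.0, -0.0], [-0.0, 0.0, -1.0]]
contact_force: [0.6, 0.9, 0.0]
finger_gap: 0.0
```

```bash
python3 -m creep '[[[1,0.002,0,0.04,0],[1,0.002,0,0.04,0],[1,0,0,0.03,0],[1,0,0,0.014,0],[1,0,0,0,0]]]'; python3 - <<'E'
from h import *
a=snap('scene','s2.png')['image'][90:290,170:400,::-1];b=snap('top','t2.png')['image'][130:270,230:400,::-1]
cv2.imwrite('pics/d.png',np.hstack([cv2.resize(a,(460,400)),cv2.resize(b,(340,280)) if 0 else cv2.copyMakeBorder(cv2.resize(b,(340,280)),0,120,0,0,0)]))
E
```

```text
t: 2.88
ee_pos: [0.6354, 0.0211, 0.2069]
eef_rot: [[1.0, -0.01, -0.001], [-0.01, -1.0, -0.001], [-0.001, 0.001, -1.0]]
contact_force: [-0.2, -0.5, 0.4]
finger_gap: -0.001
```

View pics/d.png

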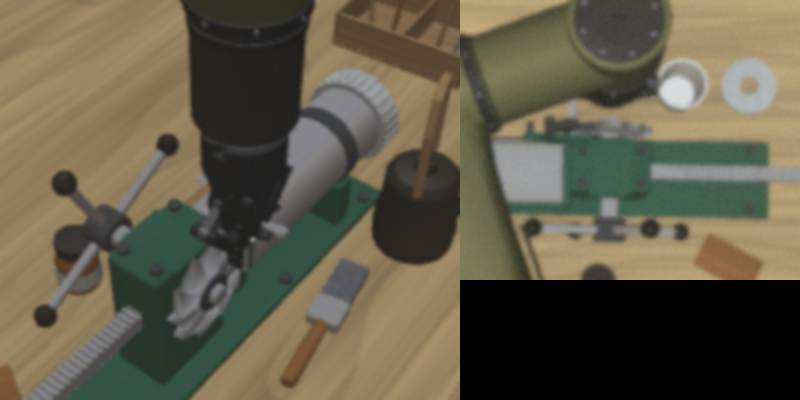

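The finger stands just on the wheel side (−y) of the pin, free of all else. Now push the pin over along +y.

```bash
python3 -m creep '[[[1,0,-0.01,0,0],[1,0,-0.01,0,0],[1,0,-0.008,0,0],[1,0,-0.008,0,0],[1,0,-0.008,0,0],[1,0,-0.008,0,0],[1,0,-0.008,0,0],[1,0,-0.008,0,0],[1,0,-0.008,0,0]]]'; python3 -m creep '[[[1,0,-0.006,0,0],[1,0,-0.006,0,0],[1,0,0,0,0],[1,0,0,0,0],[1,0,0,0,0]]]'
```

```text
t: 4.1
ee_pos: [0.6363, 0.0978, 0.2072]
eef_rot: [[1.0, -0.01, -0.0], [-0.01, -1.0, -0.0], [-0.0, 0.0, -1.0]]
contact_force: [0.2, -0.5, -0.1]
finger_gap: 0.004
t: 4.72
ee_pos: [0.6365, 0.1089, 0.2073]
eef_rot: [[1.0, -0.01, 0.0], [-0.01, -1.0, -0.0], [0.0, 0.0, -1.0]]
contact_force: [-1.0, 0.1, 0.3]
finger_gap: -0.004
```

```bash
python3 -m creep '[[[1,0,0.01,0,0],[1,0,0,-0.05,0],[1,0,0,-0.05,0],[1,0,0,-0.03,0],[1,-0.035,0.034,0,0],[1,-0.035,0.034,0,0],[1,-0.035,0.034,0,0],[1,-0.035,0.034,0,0],[1,-0.036,0.034,0,0],[1,0,0,0,0]]]'; python3 - <<'E'
from h import *
a=snap('scene','s3.png')['image'][90:290,170:400,::-1];b=snap('top','t3.png')['image'][130:270,230:400,::-1]
cv2.imwrite('pics/e.png',np.hstack([cv2.resize(a,(460,400)),cv2.copyMakeBorder(cv2.resize(b,(340,280)),0,120,0,0,0)]))
E
```

```text
t: 5.98
ee_pos: [0.4569, -0.0715, 0.3395]
eef_rot: [[1.0, -0.013, 0.005], [-0.013, -1.0, 0.0], [0.005, -0.0, -1.0]]
contact_force: [1.0, 1.0, 0.4]
finger_gap: -0.0
```

View pics/e.png

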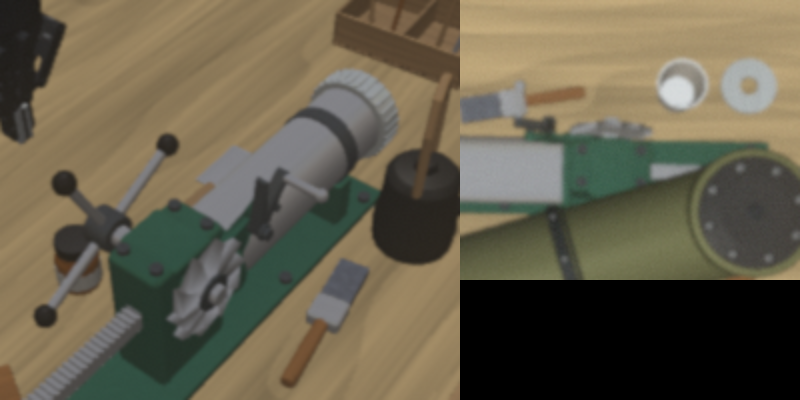

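The pawl is thrown right back and staying; its wheel is clear. Now down beside the top ball and push it toward +y, stopping short for a look.

```bash
python3 -m creep '[[[1,0.002,0,0.04,0],[1,0,0,0.04,0],[1,0,0,0.016,0],[1,0,0,0,0]]]';python3 -m creep '[[[1,0,-0.007,0,0],[1,0,-0.007,0,0],[1,0,-0.007,0,0],[1,0,-0.007,0,0]]]'; python3 -m creep '[[[1,0,-0.007,0,0],[1,0,-0.007,0,0],[1,0,-0.007,0,0],[1,0,-0.007,0,0],[1,0,-0.007,0,0],[1,0,-0.005,0,0],[1,0,0,0,0]]]'
python3 - <<'E'
from h import *
a=snap('scene','s4.png')['image'][120:270,170:330,::-1]
cv2.imwrite('pics/f.png',cv2.resize(a,(640,600),interpolation=3))
E
```

```text
t: 6.58
ee_pos: [0.4607, -0.069, 0.2408]
eef_rot: [[1.0, -0.009, -0.002], [-0.009, -1.0, -0.001], [-0.002, 0.001, -1.0]]
contact_force: [0.4, 0.9, 1.1]
finger_gap: -0.0
t: 7.08
ee_pos: [0.4622, -0.0438, 0.2468]
eef_rot: [[1.0, -0.012, 0.008], [-0.012, -1.0, -0.006], [0.008, 0.006, -1.0]]
contact_force: [1.0, -10.8, 8.6]
finger_gap: -0.001
t: 7.95
ee_pos: [0.462, -0.0015, 0.2435]
eef_rot: [[1.0, -0.01, 0.003], [-0.01, -1.0, -0.001], [0.003, 0.001, -1.0]]
contact_force: [0.7, -4.4, 4.7]
finger_gap: 0.003
```

View pics/f.png

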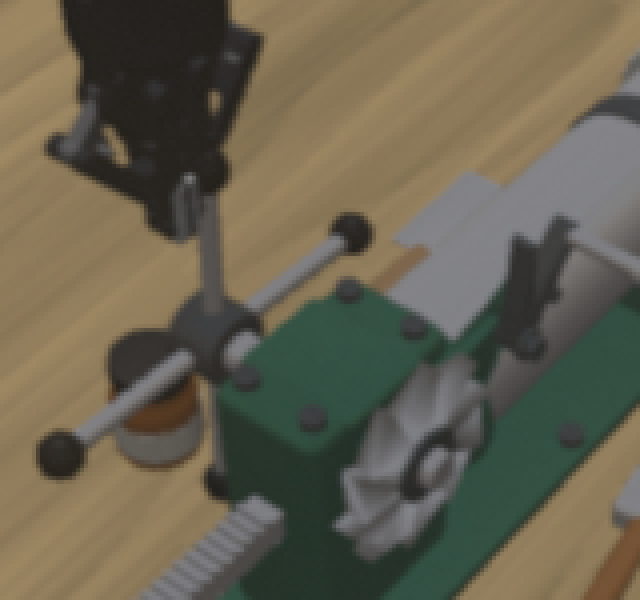

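The bar is nearly upright; side ball at full-res (257.6,177.9), back ball (184.9,233.1). Work out the wheel angle from those.

```bash
cat >> h.py <<'E'
def ext(v):
    th=-.0097;return np.array([[np.cos(th),-np.sin(th),0],[np.sin(th),np.cos(th),0],[0,0,1]])@v+[.544,.0164,0.0012]
def ball(k,q): 
    a=np.radians(-20+90*k)+q; return ext(np.array([-.085,.115*np.sin(a),.15+.115*np.cos(a)]))
def qfit(c,obs):
    from scipy.optimize import least_squares
    s=least_squares(lambda q:np.concatenate([proj(c,ball(k,q[0]))-u for k,u in obs.items()]),[.3]);return s.x[0],s.fun
E
python3 - <<'E'
from h import *
c=env.read_camera('scene')
print(qfit(c,{1:(257.6,177.9),3:(184.9,233.1)}))
print(qfit(c,{1:(253.6,161.6),3:(192.1,247.4)}))
q=qfit(c,{1:(257.6,177.9),3:(184.9,233.1)})[0]
print(ball(0,q),ball(0,.585),env.observe()['ee_pos'])
E
```

```text
(np.float64(0.41895832057066124), array([-0.48039712,  0.01632489,  0.03585621,  0.01643052]))
(np.float64(-0.08022721587106306), array([-0.27257858,  0.26650401,  0.1537386 , -0.07220355]))
[0.4590819  0.0252552  0.26591923] [0.45926474 0.04410463 0.26301409] [ 0.46174998 -0.00147795  0.24271505]
```

```bash
python3 -m creep '[[[1,0,-0.005,0,0],[1,0,-0.005,0,0],[1,0,-0.005,0,0],[1,0,-0.003,0,0],[1,0,0,0,0]]]'
python3 -m creep '[[[1,0,0.01,0,0],[1,0,0.03,0,0],[1,0,0.02,0,0],[1,0,0,-0.05,0],[1,0,0,-0.05,0],[1,0,0,0,0]]]'
python3 - <<'E'
from h import *
a=snap('scene','s5.png')['image'][120:270,170:330,::-1]
cv2.imwrite('pics/g.png',cv2.resize(a,(640,600),interpolation=3))
E
```

```text
t: 8.68
ee_pos: [0.4618, 0.0168, 0.2416]
eef_rot: [[1.0, -0.01, 0.001], [-0.01, -1.0, -0.0], [0.001, 0.0, -1.0]]
contact_force: [2.8, -3.1, 2.4]
finger_gap: -0.002
t: 9.43
ee_pos: [0.4616, -0.0433, 0.345]
eef_rot: [[1.0, -0.01, 0.006], [-0.01, -1.0, 0.002], [0.006, -0.002, -1.0]]
contact_force: [-0.4, -0.4, -0.7]
finger_gap: 0.0
```

View pics/g.png

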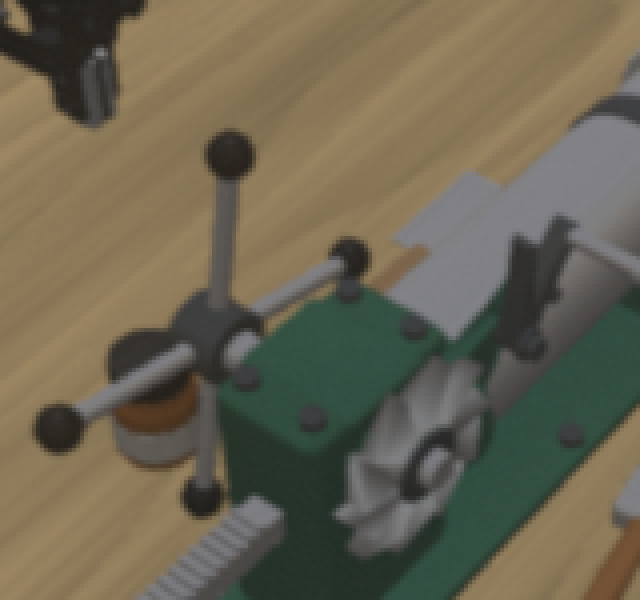

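Tool off the bar; balls at full-res: top (227.4,158.6), side (257.1,184.1), back (184.6,226.9), bottom (220.1,243.6).

```bash
python3 - <<'E'
from h import *
c=env.read_camera('scene')
o={0:(227.35,158.6),1:(257.1,184.1),3:(184.6,226.9),2:(220.1,243.6)}
print(qfit(c,o))
for k in o: print(k,qfit(c,{k:o[k]})[0])
E
```

```text
(np.float64(0.5723321318503602), array([-0.26231123, -0.55041681, -0.41484027, -0.12076898, -0.02329887,
       -0.21789862,  0.19638254, -0.03006628]))
0 0.5721028102199751
1 0.5739632628644852
3 0.567440872946496
2 0.5767422808734851
```

Wheel reads 0.572 (four balls agree to ±0.005): one notch from the start, just under 0.628, so there is room for the pawl to seat. Now to the +y side of the pin.

```bash
python3 -m creep '[[[1,0.0287,-0.0388,0,0],[1,0.0287,-0.0388,0,0],[1,0.0287,-0.0388,0,0],[1,0.0287,-0.0388,0,0],[1,0.0287,-0.0388,0,0],[1,0.0287,-0.0388,0,0],[1,0,0,0,0],[1,0,0,0.04,0],[1,0,0,0.02,0],[1,0,0,0,0]]]'
python3 - <<'E'
from h import *
a=snap('scene','s6.png')['image'][90:290,190:400,::-1]
cv2.imwrite('pics/h.png',cv2.resize(a,(630,600),interpolation=3))
E
```

```text
t: 10.78
ee_pos: [0.6343, 0.1873, 0.2783]
eef_rot: [[1.0, -0.01, -0.005], [-0.01, -1.0, -0.002], [-0.005, 0.002, -1.0]]
contact_force: [-0.2, -0.8, 0.5]
finger_gap: -0.002
```

View pics/h.png

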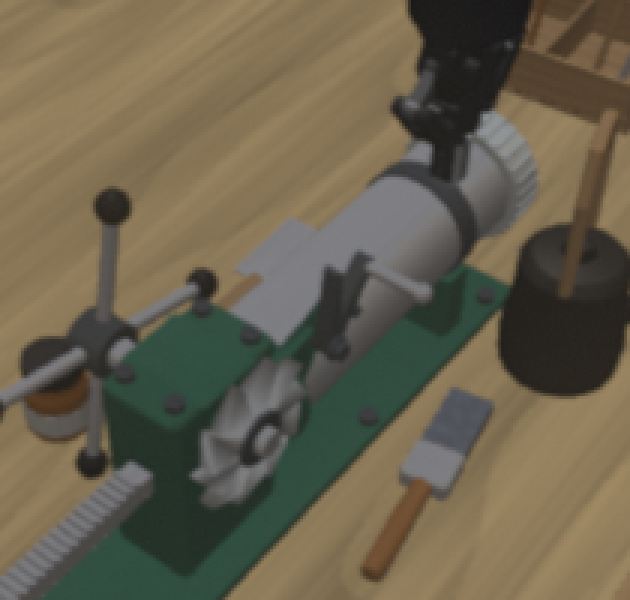

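The finger hangs well clear of the teapot, on the +y side of the pin (pin end at crop (425,293)). Descend and tip the pawl back.

```bash
python3 -m creep '[[[1,0,0,0.04,0],[1,0,0,0.03,0],[1,0,0,0,0],[1,0,0.01,0,0],[1,0,0.01,0,0],[1,0,0.007,0,0],[1,0,0.007,0,0],[1,0,0.006,0,0],[1,0,0.006,0,0],[1,0,0.006,0,0],[1,0,0.005,0,0]]]';python3 -m creep '[[[1,0,0.004,0,0],[1,0,0.004,0,0],[1,0,0,0,0],[1,0,0,0,0],[1,0,0,0,0],[1,0,-0.02,0,0],[1,0,-0.02,0,0],[1,0,0,-0.05,0],[1,0,0,-0.05,0],[1,0,-0.05,-0.03,0],[1,0,0,0,0]]]'
python3 - <<'E'
from h import *
a=snap('scene','s7.png')['image'][140:265,180:330,::-1]
cv2.imwrite('pics/i.png',cv2.resize(a,(600,500),interpolation=3))
E
```

```text
t: 12.2
ee_pos: [0.6364, 0.1344, 0.2228]
eef_rot: [[1.0, -0.006, 0.015], [-0.006, -1.0, 0.008], [0.015, -0.008, -1.0]]
contact_force: [-15.6, 15.1, 37.9]
finger_gap: -0.001
t: 13.58
ee_pos: [0.636, 0.2161, 0.3418]
eef_rot: [[1.0, -0.007, 0.001], [-0.007, -1.0, 0.001], [0.001, -0.001, -1.0]]
contact_force: [0.2, -0.4, -0.6]
finger_gap: 0.002
```

View pics/i.png

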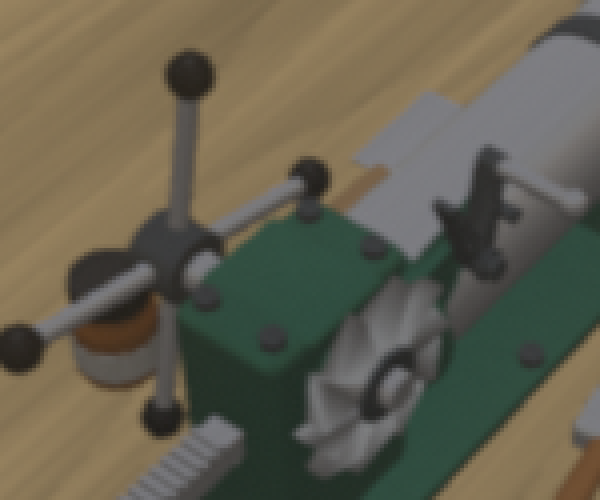

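Something gave 38 N upward and the pawl is only partly tipped (pin end at full-res (325,190.8)). There is a dark stop peg near (307.6,192.6); locate it and read the pawl angle.

```bash
python3 - <<'E'
from h import *
from scipy.optimize import least_squares
np.set_printoptions(precision=4,suppress=True)
c=env.read_camera('scene');t=env.read_camera('top')
print('peg',tri([c,t],[(307.6,192.6),(264.5,191.3)]))
def pin(a,x=.110):
    b=np.arctan2(-33,53)+a; return ext(np.array([x,.085+.0624*np.sin(b),.169+.0624*np.cos(b)]))
for nm,u in(('start',(311.6,205.6)),('thrown',(331.7,187.7)),('now',(325,190.8))):
    s=least_squares(lambda a:proj(c,pin(a[0]))-u,[.8]);print(nm,s.x,s.fun,pin(s.x[0]))
print(proj(t,pin(.9)),proj(t,pin(1.25)),proj(t,pin(1.0)))
cv2.imwrite('pics/j.png',np.hstack([cv2.resize(c['image'][165:225,275:345,::-1],(420,360),interpolation=3),cv2.resize(t['image'][150:210,235:295,::-1],(360,360),interpolation=3)]))
s=env.observe();print(s['contact_force'],s['t'])
E
```

```text
peg (array([0.6047, 0.127 , 0.1849]), [array([ 0.4473, -0.0694]), array([0.2266, 0.2662])])
start [0.0072] [1.1187 0.6753] [0.6545 0.0677 0.2234]
thrown [1.1536] [0.0021 0.0173] [0.6552 0.1354 0.2218]
now [0.7186] [0.1947 0.2419] [0.6549 0.1104 0.2318]
[265.9825 170.39  ] [259.1865 171.1105] [263.8736 170.5466]
[ 0.5317 -1.0465  0.1026] 13.725
```

View pics/j.png

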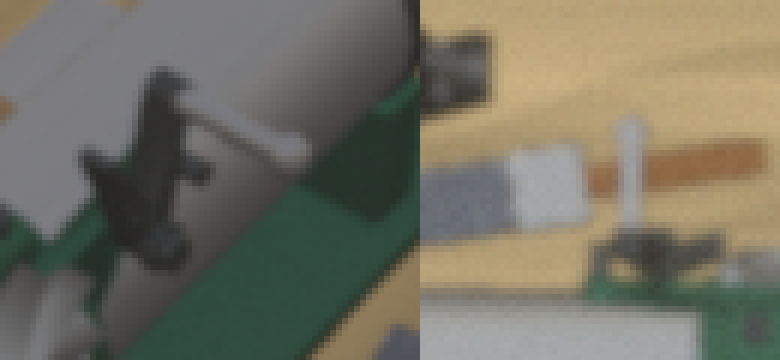

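The pawl is balanced at about 0.72–0.75: pin at y 0.110, z 0.232, just short of falling by itself. The load came from the pin rising against the finger early in the swing. Here the pin is near the top of its arc, so a shallow nudge will do; I'll read forces in small steps.

```bash
python3 -m creep '[[[1,0,0.025,0.03,0],[1,0,0.025,0.04,0],[1,0,0,0.04,0],[1,0,0,0.016,0],[1,0,0,0,0]]]';python3 -m creep '[[[1,0,0.01,0,0],[1,0,0.01,0,0],[1,0,0.006,0,0],[1,0,0.004,0,0]]]';python3 -m creep '[[[1,0,0.004,0,0],[1,0,0.004,0,0]]]';
```

```text
t: 14.35
ee_pos: [0.6348, 0.1624, 0.2142]
eef_rot: [[1.0, -0.01, -0.002], [-0.01, -1.0, -0.002], [-0.002, 0.002, -1.0]]
contact_force: [-0.1, -0.0, 1.1]
finger_gap: -0.005
t: 14.85
ee_pos: [0.635, 0.1324, 0.2158]
eef_rot: [[1.0, -0.01, 0.001], [-0.01, -1.0, 0.0], [0.001, -0.0, -1.0]]
contact_force: [0.1, 0.9, -1.0]
finger_gap: 0.003
t: 15.1
ee_pos: [0.6348, 0.1248, 0.2152]
eef_rot: [[1.0, -0.01, -0.0], [-0.01, -1.0, -0.0], [-0.0, 0.0, -1.0]]
contact_force: [0.3, 0.6, 0.6]
finger_gap: -0.005
```

```bash
python3 -m creep '[[[1,0,0.004,0,0],[1,0,0.004,0,0],[1,0,0.004,0,0],[1,0,0.003,0,0],[1,0,0,0,0],[1,0,0,0,0]]]';python3 -m creep '[[[1,0,-0.02,0,0],[1,0,-0.02,0,0],[1,0,-0.02,-0.04,0],[1,0,-0.04,-0.05,0],[1,0,-0.02,-0.04,0],[1,0,0,0,0]]]'
python3 - <<'E'
from h import *
a=snap('scene','s8.png')['image'][140:265,180:330,::-1]
cv2.imwrite('pics/k.png',cv2.resize(a,(600,500),interpolation=3));snap('top','t8.png')
E
```

```text
t: 15.85
ee_pos: [0.6347, 0.11, 0.2153]
eef_rot: [[1.0, -0.01, -0.0], [-0.01, -1.0, -0.0], [-0.0, 0.0, -1.0]]
contact_force: [0.2, 0.1, -1.0]
finger_gap: -0.001
t: 16.6
ee_pos: [0.6361, 0.2321, 0.3478]
eef_rot: [[1.0, -0.007, 0.005], [-0.007, -1.0, 0.003], [0.005, -0.003, -1.0]]
contact_force: [0.3, -0.1, 0.8]
finger_gap: -0.002
```

View pics/k.png

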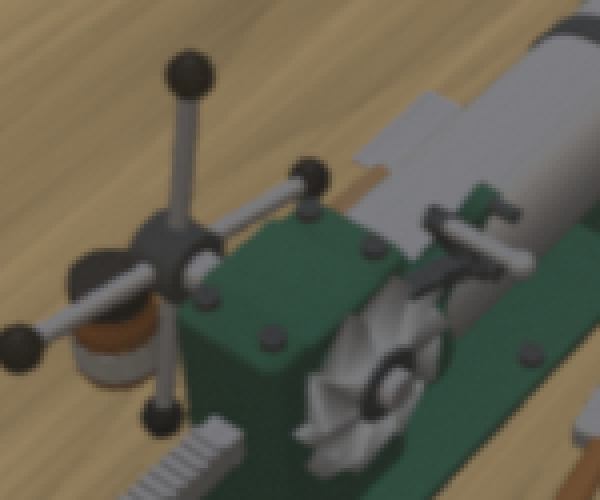

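The pin end is at (528,264) in the crop, exactly as at the start, so the nose is down between teeth, and the bars have not moved. A numeric check of pin, balls and bench items follows.

```bash
python3 - <<'E'
from h import *
c=env.read_camera('scene')
A=cv2.imread('pics/scene1.png');B=c['image'][:,:,::-1].copy()
def sh(n,x,y,w,h,A=A):
    r=cv2.matchTemplate(B[y-6:y+h+6,x-6:x+w+6],A[y:y+h,x:x+w],cv2.TM_CCOEFF_NORMED);_,m,_,l=cv2.minMaxLoc(r);print(n,l[0]-6,l[1]-6,round(m,3))
sh('pin',284,188,32,22)
for n,b in dict(die=(215,350,55,50),beaker=(250,290,48,55),rib=(130,270,55,35),knife=(305,215,55,70),jar=(195,210,12,24),teapot=(352,150,75,75),brush=(265,162,25,25)).items(): sh(n,*b)
sh('bars vs before tipping',180,150,85,100,cv2.imread('pics/s5.png'))
print(qfit(c,{0:(227.1,158.5),1:(257.1,184.3),3:(184.6,226.9),2:(220.1,243.6)})[0])
s=env.observe();print(s['t'],s['ee_pos'],s['contact_force'])
E
```

```text
pin 0 0 0.998
die 0 0 0.999
beaker 0 0 1.0
rib 0 0 0.996
knife 0 0 1.0
jar 1 6 0.587
teapot 0 0 1.0
brush 0 0 0.999
bars vs before tipping 0 0 0.998
0.5724030199336825
16.75 [0.63552516 0.23001387 0.34269888] [ 0.37062042 -0.34453833 -0.54803737]
```

All items are in place. The jar patch is only changed by the bar now in front of it; by eye the jar is at the same pixels. The robot touches nothing, so I hand in.

```bash
python3 -c "
from cell import env
print(env.hand_in())"
```

```text
the job is handed in; nothing more can be done
None
```

The job is done and handed in at about 17 s. With the closed fingertip I threw the pawl right back and pushed the top bar so the wheel went from about −0.08 to 0.572 rad (about 37°). I then tipped the pawl back.

**Last checks:**
- **Pawl:** its pin matches its starting picture exactly (0 px shift, 0.998 match), so it is home in the next gap.
- **Wheel:** it had not moved since the bar push, and 0.572 is just under the next gap at 0.628.
- **Bench items:** die plate, beaker, rib, knife, teapot and brush all show 0 px shift.
- **Robot:** clear of everything, with no contact force.

**What failed or disagreed:**
- **First tip-back:** the pawl stopped balanced at about 0.72–0.75 rad. The reading at the end of that push was about 38 N upward with about 15 N each in x and y, far from gentle for a part that needs under 1 N. I put this down to the rising pin wedging against the fingertip, but did not confirm it. A second, shallower nudge near the top of the swing read about 1 N, and the pawl dropped in.
- **Jar:** its picture match was poor (0.587) because a bar now stands in front of it. By eye it had not moved.

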